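# Turn the parts carousel to the sleeve

### The job

Gently push the parts carousel round by its rim or rim pegs, with the fingers and without gripping anything, until the open steel sleeve (the tube) stands at the front, in line with the pointer ridge on the fixed tongue, then let go and leave the carousel at rest. Do not touch or lift the parts that stand in the bays; they ride along upright. Leave the things around the carousel where they are.

Things in the scene. Friction and masses are not known exactly. Their poses are not given: they have to be found in the camera images.
- stand: The fixed dark round foot (140 mm diameter, 20 mm high) under the parts carousel; cannot move. Origin on the bench at the turning axis; z up. Its own -x axis (towards the robot's side, yawed up to 25 degrees either way) is the front, where the pointer tongue sticks out.
- pointer (a point): Middle of the top of the pointer: a ridge 6 mm wide, 40 mm long, pointing at the turning axis from 160 mm away, top 24 mm above the bench, on a flat aluminium tongue 34 mm wide that sticks out from under the tray to 185 mm from the axis. Fixed to the stand.
- carousel: Dark grey round tray, radius 112 mm, upper face 34 mm above the bench, turning either way without stops on the stand's vertical axis; origin on the axis at its underside (22 mm up), yaw turns with it. About 2 to 5 N at the rim turns it; it stays where left. Five equal bays, centres 62 mm from the axis at 180, 252, 324, 36 and 108 degrees in its frame, between thin partitions with tops 56 mm above the bench.
- peg (a point): Top of one of five equal upright black push pegs on the tray's rim (this one at 0 degrees in the tray's frame; the others at 72, 144, 216 and 288). Each is 16 mm in diameter, 115 mm from the axis, rises 42 mm from the tray to 76 mm above the bench, and stands on a round ear of the tray that reaches 130 mm from the axis.
- hub (a point): Top centre of the tray's plain middle post, on the turning axis: radius 16 mm, top 100 mm above the bench. Turns with the tray.
- sleeve_mid (a point): Centre (half-way up) of the steel sleeve standing loose in one of the bays: a plain open tube, 42 mm outside, 26 mm bore, 45 mm high, the only part with a hole through it. z is its axis. Its bay differs each time.
- bolt_mid (a point): Half-way up the steel bolt standing on its hexagon head in a bay: head 40 mm over the corners and 14 mm high, shank 16 mm diameter, 50 mm high in all.
- pulley_mid (a point): Half-way up the solid steel grooved pulley in a bay: 44 mm diameter, V groove round it, small boss on top, 36 mm high in all.
- block_mid (a point): Centre of the square steel block in a bay: 34 x 34 mm, 40 mm high.
- jar: Bystander: translucent plastic jar with white lid, 80 mm diameter, 110 mm high, on the bench; origin at the centre of its underside.
- carton: Bystander: closed cardboard carton 130 x 90 mm, 60 mm high, on the bench; origin at the centre of its underside.
- wrench: Bystander: steel wrench about 180 mm long lying on the bench to one side of the carousel, along its own x.
- tape: Bystander: roll of brown tape lying flat, 90 mm diameter, 24 mm high; origin at the centre of its underside.
Mind the look-alikes: they are no part of the job. What is shaped like the part that bears sleeve_mid but turquoise or yellow is not meant.

How it is judged:
By the outcome, as a careful person would: the job done as asked, in the order asked, and still so for the second after the job is handed in, with the robot touching nothing.
It also fails if it takes over 48 s, if anything falls off the work surface, if the arm or the gripper's body presses on something with over 40 N, if the wrist force passes 120 N, or if a joint passes its speed limit or range.

### The arm

A 6-joint arm with a two-finger parallel gripper is mounted at the origin on the work surface. World frame = base frame: x ahead of the robot, y to its left, z up, the work surface at z = 0. Lengths are in m, angles in rad, forces in N, time in s.
With the tool pointing down it reaches from about 0.3 to 0.875 m from the base axis. Payload 4.2 kg.
Tool frame: the origin (TCP) lies midway between the tips of the shut fingers; the grasp point (between the pads) lies 19 mm behind it; z points along the fingers, y is the line along which they close (so a half turn about z gives the same grasp; the last joint's range is limited). The gripper opens to 85 mm and grips with 20 to 120 N. Pads are 22 mm wide; open, the fingers measure 114 mm over their backs; the gripper's body (76 mm by 85 mm) begins 54 mm behind the grasp point. The pads swing forward as they close: fully open they stand 13 mm farther back than shut.
Start: joints at [1.081, 0.32, 1.565, -0, 1.257, -0.02], TCP at [0.26, 0.513, 0.231] pointing down, gripper open.
Joint ranges: [-3.11, 3.11], [-0.84, 2.01], [0.21, 2.61], [-1.34, 4.49], [0.05, 2.63], [-2.56, 2.56]. Speed limits (rad/s): [2.57, 2.57, 3.14, 3.14, 3.14, 3.14].

### API

Orientations are given as [roll, pitch, yaw] about the fixed x, y, z axes, in that order (R = Rz(yaw) Ry(pitch) Rx(roll)).
In Python, from plant import r, imaging gives the robot as it stands. The module is installed in compiled form; this text tells all that it offers.
- The arm moves only by the tool apply_moves, never from a script. Its argument "deltas" is a list of rows, each a list of 5 numbers: the shift along the tool's x, y, z in units of 50 mm (1.0 is 50 mm), then the turn about the tool's z in units of 0.12 rad (1.0 is 0.12 rad), then the opening, from -1 (shut) to 1 (fully open). In form: [[x, y, z, turn, fingers], ...]. A call has 1 to 12 rows; each row shifts and turns the commanded pose from where the row before left it, along the tool's axes as they then stand; what a row does not reach is not made up. A row lasts 1/8 s, in which the tool goes at most 62.5 mm and 10.7 degrees, less where a joint would pass 70% of its speed; a pose out of reach is approached as far as the arm can. A call with a number of a shift or a turn outside -1 to 1 is refused whole. A call with a gripper value outside its range is refused whole. The fingers move at their own pace and stop on an object; the grip force is fixed at half the most. Time passes only in rows, so rows that do not move let the fingers close. It gives the time, the measured TCP pose, the force, the opening and the grip force at its end, in the units of the state.
- r.get_state(): the state, without advancing time (a new reading comes with each control period).
- imaging.read_camera(name): name is "scene" or "top"; returns a dict with "img" (400x640x3 uint8, red, green, blue), "range_z" (400x640 float32, m along the optical axis (not along the pixel's ray), 0 where there is no reading), "fx", "fy", "cx", "cy" (pixels), "view" (4x4, takes a point from world to camera coordinates). Camera axes: x right, y down, z forward; pixel columns grow to the right and rows downward; lengths in m; the calibration is good to about 2 mm. A picture is of the moment at which its call begins.
- r.close_job(): hands the job in; it is judged then, once.
The state is a dict: "time_s": time; "joint_positions": joint angles; "joint_vel": joint speeds; "effort": joint torques, N m; "eef_pos": TCP position; "ee_rot": TCP orientation; "contact_force": force on the tool from outside, world axes, zero at the start; "ft_torque": the same for the moment, N m; "finger_gap": finger opening in m; "gripper_force": force on a finger pad.
Only numpy, scipy, OpenCV 4.12 (cv2) and the standard library are available. Lean on these libraries where they do the work, as an engineer would, in place of code of your own. Each camera call takes 0.05 s, during which the arm holds its last target. There are 200 camera calls.

## Working session

There is one attempt and no reset: what is moved stays moved. The work goes in short steps, Python scripts to look and compute and a tool call to move; the robot and the scene stay as the last step left them, time stands still between calls to the robot, and variables do not carry over. Pictures are saved under pics/ and viewed, at most 10 in all, crops included, and the job is handed in when it is done.

Besides the shell and the picture viewer there is one more tool, called after ">>>" in YAML: its name, and indented under it one key for each argument. apply_moves: Moves the arm, as the interface text tells. Its arguments: {"type":"object","properties":{"deltas":{"type":"array"}},"required":["deltas"]}

```bash
mkdir -p pics; python3 - <<'E'
from plant import r, imaging
import cv2,numpy as np
for n in ("top","scene"):
    c=imaging.read_camera(n); cv2.imwrite(f"pics/{n}0.png",c["img"][...,::-1]); np.savez(f"{n}0.npz",**c)
    print(n,c["fx"],c["cx"],c["cy"],np.round(c["view"],3).tolist())
s=r.get_state();print(s["time_s"],s["eef_pos"],s["ee_rot"],s["finger_gap"])
E
```

```text
top 464.63358797695247 323.5124146778085 195.75416402172803 [[0.019, -1.0, -0.021, 0.06], [-0.991, -0.016, -0.133, 0.522], [0.133, 0.023, -0.991, 1.315], [0.0, 0.0, 0.0, 1.0]]
scene 429.01052091063724 328.9791356222791 199.03257736459665 [[0.423, 0.906, -0.002, -0.272], [0.603, -0.284, -0.746, -0.219], [-0.676, 0.314, -0.666, 1.35], [0.0, 0.0, 0.0, 1.0]]
0.1 [0.26011836 0.51233372 0.23057114] [-3.14002010e+00 -3.31862024e-05  2.67179897e+00] 0.08556530667769018
```

View pics/top0.png

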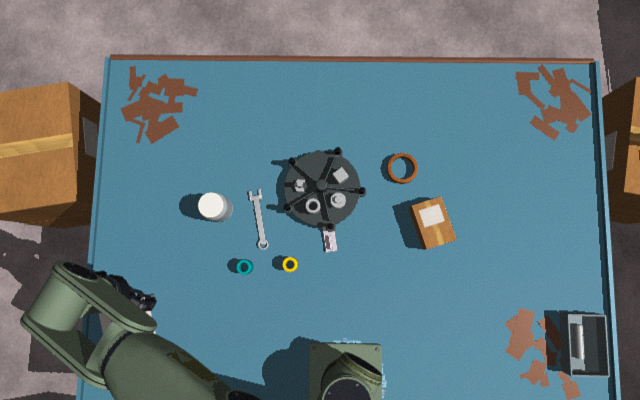

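View pics/scene0.png

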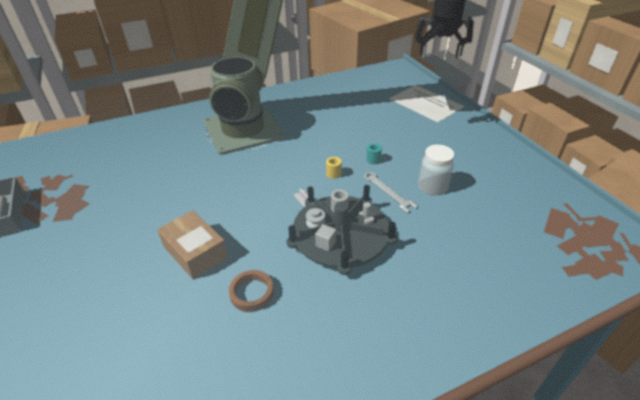

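The top view shows the hub near (320,186), the sleeve at (313,206), and the pegs at (291,161), (338,152), (362,191), (329,227) and (284,207). The tongue is at (330,240). The scene view confirms that the steel tube is next to the pulley, and that the look-alikes stand on the bench towards the robot.

```bash
cat > h.py <<'E'
import numpy as np
def ray(c,u,v,z):
    V=c["view"];R=V[:3,:3];o=-R.T@V[:3,3]
    d=R.T@np.array([(u-c["cx"])/c["fx"],(v-c["cy"])/c["fy"],1]); return o+d*(z-o[2])/d[2]
def proj(c,p):
    q=c["view"]@np.append(p,1); return q[0]/q[2]*c["fx"]+c["cx"],q[1]/q[2]*c["fy"]+c["cy"]
E
python3 - <<'E'
from h import *
import cv2
c=dict(np.load("top0.npz"))
im=c["img"][130:265,230:400]
cv2.imwrite("pics/crop0.png",cv2.resize(im,None,fx=4.4,fy=4.4,interpolation=cv2.INTER_CUBIC)[...,::-1])
for n,u,v,z in [("hub",320,186,.1),("p",291,161,.076),("p",338,152,.076),("p",362,191,.076),("p",329,227,.076),("p",284,207,.076),("sl",313,206,.08),("tongueend",330,250,.02)]:
    print(n,np.round(ray(c,u,v,z),3))
E
```

```text
hub [0.539 0.078 0.1  ]
p [0.613 0.162 0.076]
p [0.642 0.029 0.076]
p [ 0.53  -0.04   0.076]
p [0.427 0.051 0.076]
p [0.481 0.178 0.076]
sl [0.485 0.097 0.08 ]
tongueend [0.364 0.047 0.02 ]
```

View pics/crop0.png

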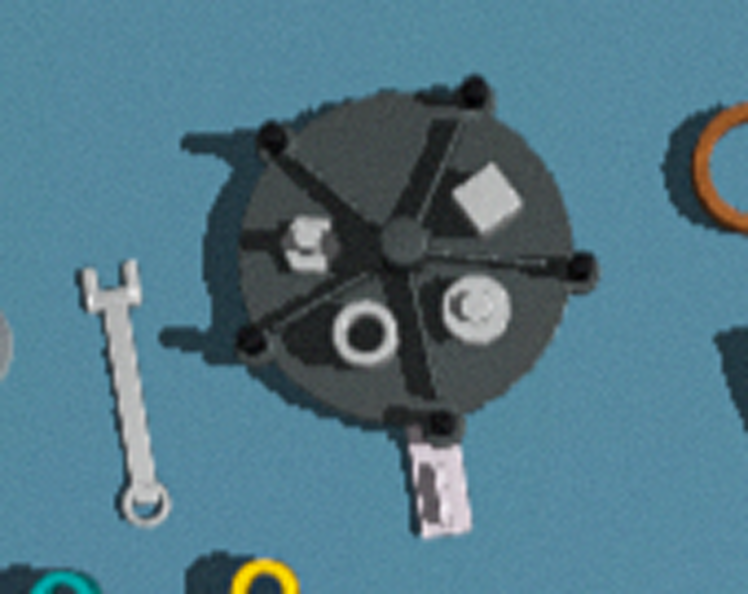

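```bash
python3 - <<'E'
from h import *
c=dict(np.load("top0.npz"))
f=lambda x,y,z:ray(c,x/4.4+230-.4,y/4.4+130-.4,z)
P=np.array([f(*q,.076) for q in [(273,137),(475,90),(581,268),(443,422),(255,340)]])
C=P[:,:2].mean(0);print("centre",C,"hub",f(405,240,.1))
d=P[:,:2]-C;a=np.degrees(np.arctan2(d[:,1],d[:,0]));print("pegs r",np.hypot(*d.T).round(4),a.round(1))
b=(a%72);b=np.where(b>36+b[0],b-72,b);print(b.round(1),"mean",b.mean())
for n,q in dict(sleeve=(365,334,.079),tE=(445,535,.019),tI=(439,443,.019)).items():
    e=f(*q)[:2]-C;print(n,np.hypot(*e).round(4),np.degrees(np.arctan2(e[1],e[0])).round(1)%360)
# tongue mask: bright pinkish
im=c["img"].astype(int);m=np.zeros(im.shape[:2],bool);m[228:256,318:342]=1
m&=(im[...,0]>140)
v,u=np.nonzero(m);pts=np.array([ray(c,x,y,.019)[:2] for x,y in zip(u,v)])-C
rr=np.hypot(*pts.T);print(len(u),rr.min(),rr.max())
for lo in np.arange(.13,.19,.01):
    s=pts[(rr>=lo)&(rr<lo+.01)]
    if len(s): t=np.degrees(np.arctan2(s[:,1],s[:,0]))%360;print(lo.round(2),len(s),t.min().round(1),t.max().round(1),((t.min()+t.max())/2).round(1))
z=c["range_z"];V=c["view"]
for u,v in [(334,245),(334,240),(330,248)]:
    p=np.linalg.inv(V)@np.array([(u-c["cx"])/c["fx"]*z[v,u],(v-c["cy"])/c["fy"]*z[v,u],z[v,u],1]);print(p[:3].round(3))
E
```

```text
centre [0.54125579 0.07349517] hub [0.54418161 0.07311065 0.1       ]
pegs r [0.1137 0.1144 0.1132 0.1129 0.112 ] [  50.1  -22.2  -94.9 -166.6  122.1]
[50.1 49.8 49.1 49.4 50.1] mean 49.70225071350816
sleeve 0.06 155.9
tE 0.1824 188.9
tI 0.122 191.0
178 0.12229094076068245 0.18332066887617623
0.13 33 183.3 196.2 189.7
0.14 25 183.2 196.1 189.6
0.15 25 184.1 195.5 189.8
0.16 25 184.0 195.2 189.6
0.17 35 184.7 194.7 189.7
0.18 10 184.6 193.8 189.2
[0.379 0.036 0.012]
[0.394 0.036 0.012]
[0.37  0.047 0.018]
```

The tongue is at 189.7° and the sleeve at about 156–157.7° (bay centre), so the carousel has to turn about +33° CCW. I'll push the front peg (193.7°) from its +y side with the fingers shut.

>>> apply_moves:
  deltas:
    - [-0.69, -0.64, 0, 0, -1]
    - [-0.69, -0.64, 0, 0, -1]
    - [-0.69, -0.64, 0, 0, -1]
    - [-0.69, -0.64, 0, 0, -1]
    - [-0.69, -0.64, 0, 0, -1]
    - [-0.69, -0.64, 0, 0, -1]
    - [-0.69, -0.64, 0, 0, -1]
    - [-0.69, -0.64, 0, 0, -1]
    - [-0.69, -0.64, 0, 0, -1]
    - [-0.69, -0.64, 0, 0, -1]
    - [0, 0, 0, 0.6, -1]
    - [0, 0, 0, 0.6, -1]

```text
time_s: 1.6
eef_pos: [0.4229, 0.0704, 0.2309]
ee_rot: [-3.141, -0.001, 2.523]
contact_force: [0.0, -0.3, 0.2]
finger_gap: 0.0002
gripper_force: 0.0
```

>>> apply_moves:
  deltas:
    - [0, 0, 0, 1, -1]
    - [0, 0, 0, 1, -1]
    - [0, 0, 0, 1, -1]
    - [0, 0, 0, 1, -1]
    - [0, 0, 0, 1, -1]
    - [0, 0, 0, 1, -1]
    - [0, 0, 0, 1, -1]
    - [0, 0, 0, 1, -1]
    - [0, 0, 0.5, 0, -1]
    - [0, 0, 0.5, 0, -1]
    - [0, 0, 0, 0, -1]

```text
time_s: 2.98
eef_pos: [0.4215, 0.071, 0.1797]
ee_rot: [-3.137, 0.001, 1.568]
contact_force: [-0.1, 0.3, 0.8]
finger_gap: -0.0004
gripper_force: 0.0
```

>>> apply_moves:
  deltas:
    - [0.08, 0, 0.5, 0, -1]
    - [0, 0, 0.5, 0, -1]
    - [0, 0, 0.5, 0, -1]
    - [0, 0, 0.4, 0, -1]
    - [0, 0, 0.35, 0, -1]
    - [0, 0, 0.3, 0, -1]
    - [0, 0, 0, 0, -1]

```text
time_s: 3.85
eef_pos: [0.4232, 0.0752, 0.0538]
ee_rot: [-3.141, 0.0, 1.568]
contact_force: [-0.6, 0.6, -0.1]
finger_gap: 0.0
gripper_force: 0.0
```

```bash
python3 - <<'E'
from plant import imaging
import cv2
c=imaging.read_camera("scene"); im=c["img"][140:280,250:450]
cv2.imwrite("pics/s1.png",cv2.resize(im,None,fx=3.5,fy=3.5,interpolation=cv2.INTER_CUBIC)[...,::-1])
E
```

```text
(no output)
```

View pics/s1.png

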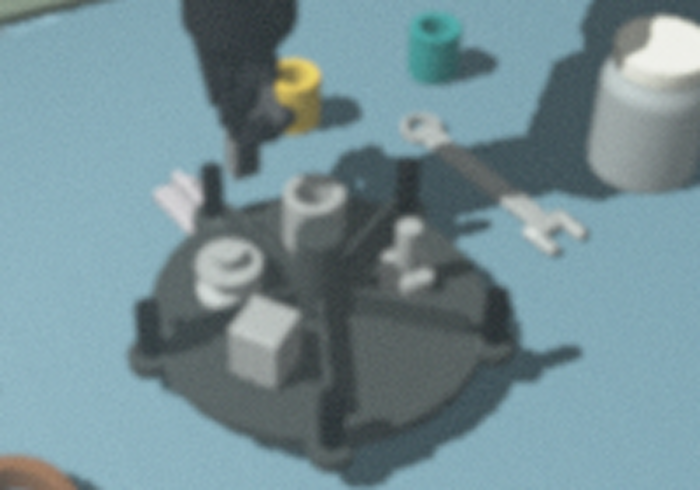

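The shut fingers (crop 243,170) stand beside the front peg (211,185) and clear of the sleeve. I'll start the push along an arc.

>>> apply_moves:
  deltas:
    - [-0.095, 0.002, 0, -0.333, -1]
    - [-0.095, 0.002, 0, -0.333, -1]
    - [-0.095, 0.002, 0, -0.333, -1]
    - [-0.095, 0.002, 0, -0.333, -1]
    - [-0.095, 0.002, 0, -0.333, -1]
    - [-0.095, 0.002, 0, -0.333, -1]
    - [-0.095, 0.002, 0, -0.333, -1]
    - [-0.095, 0.002, 0, -0.333, -1]
    - [-0.095, 0.002, 0, -0.333, -1]
    - [-0.095, 0.002, 0, -0.333, -1]
    - [-0.095, 0.002, 0, -0.333, -1]
    - [0, 0, 0, 0, -1]

```text
time_s: 5.4
eef_pos: [0.4352, 0.0245, 0.0549]
ee_rot: [3.139, 0.001, 2.007]
contact_force: [0.7, 0.0, 0.2]
finger_gap: 0.0002
gripper_force: 0.0
```

```bash
python3 - <<'E'
from plant import imaging
import cv2,numpy as np
c=imaging.read_camera("top"); np.savez("top1.npz",**c); im=c["img"][130:265,230:400]
cv2.imwrite("pics/t1.png",cv2.resize(im,None,fx=4.4,fy=4.4,interpolation=cv2.INTER_CUBIC)[...,::-1])
E
```

```text
(no output)
```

View pics/t1.png

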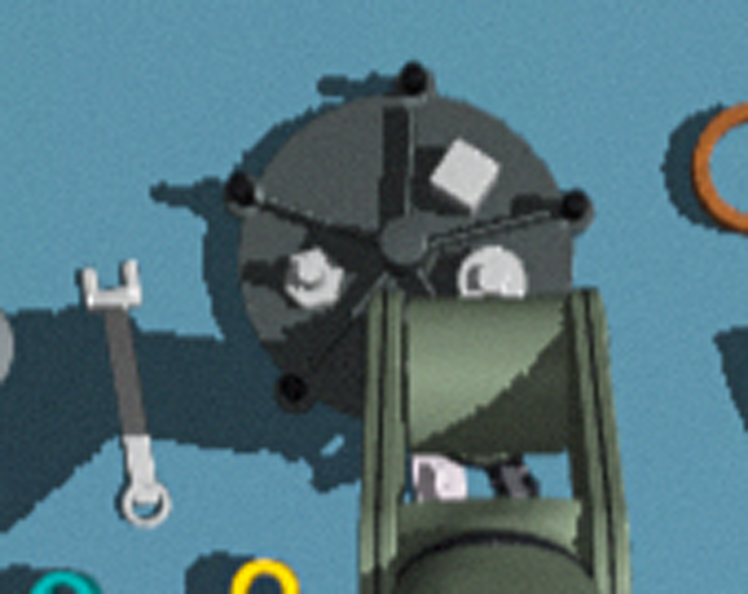

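The carousel has turned. The visible pegs are at crop (412,76), (574,205), (291,389) and (241,189), and the arm hides the sleeve.

```bash
cat >> h.py <<'E'
def f(c,x,y,z): return ray(c,x/4.4+230-.4,y/4.4+130-.4,z)
C=np.array([.5413,.0735])
def ang(c,x,y,z): e=f(c,x,y,z)[:2]-C; return np.hypot(*e).round(4),(np.degrees(np.arctan2(e[1],e[0]))%360).round(1)
E
python3 - <<'E'
from h import *
c=dict(np.load("top1.npz"))
for q in [(412,76),(574,205),(291,389),(241,189)]:
    r,a=ang(c,*q,.076);print(r,a,a%72)
e=np.array([.4352,.0245])-C;print(np.hypot(*e),np.degrees(np.arctan2(e[1],e[0]))%360)
E
```

```text
0.1146 358.9 70.89999999999998
0.1124 286.1 70.10000000000002
0.1151 141.9 69.9
0.1136 70.3 70.3
0.116868344730299 204.7888370436832
```

>>> apply_moves:
  deltas:
    - [-0.08, 0.002, 0, -0.29, -1]
    - [-0.08, 0.002, 0, -0.29, -1]
    - [-0.08, 0.002, 0, -0.29, -1]
    - [-0.08, 0.002, 0, -0.29, -1]
    - [-0.08, 0.002, 0, -0.29, -1]
    - [0, 0, 0, 0, -1]

```text
time_s: 6.2
eef_pos: [0.4446, 0.0074, 0.0542]
ee_rot: [3.141, 0.0, 2.18]
contact_force: [-0.7, 0.9, 0.7]
finger_gap: -0.0001
gripper_force: 0.3
```

```bash
python3 - <<'E'
from plant import imaging
import cv2,numpy as np
for n,s in (("top",np.s_[130:265,230:400]),("scene",np.s_[140:280,250:450])):
    c=imaging.read_camera(n); np.savez(n+"2.npz",**c); im=cv2.resize(c["img"][s],None,fx=4.4 if n=="top" else 3.5,fy=4.4 if n=="top" else 3.5,interpolation=cv2.INTER_CUBIC)
    cv2.imwrite(f"pics/{n}2.png",im[...,::-1])
E
```

```text
(no output)
```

View pics/top2.png

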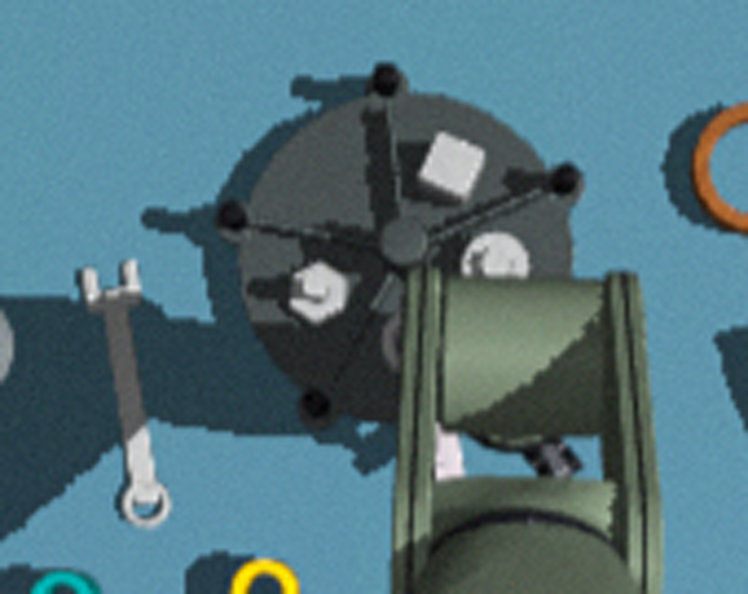

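View pics/scene2.png

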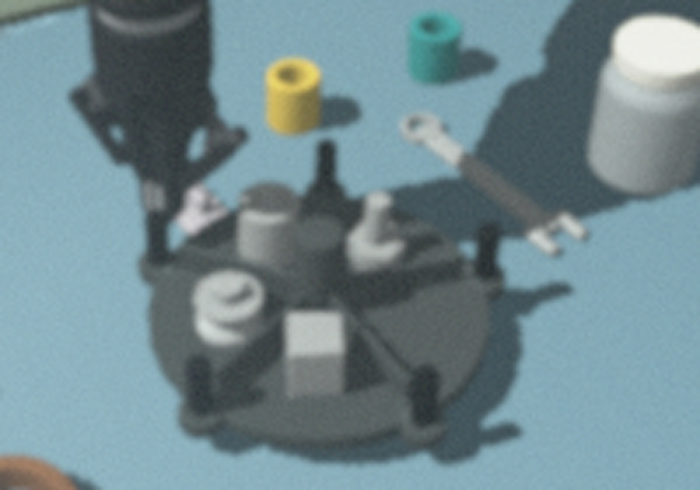

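The arm still hides the sleeve from above. The pegs are at crop (385,78), (565,180), (315,404) and (232,216). In the scene crop the sleeve top is at about (269,198), nearly in line with the tongue at (200,208).

```bash
python3 - <<'E'
from h import *
c=dict(np.load("top2.npz"))
for q in [(385,78),(565,180),(315,404),(232,216)]:
    r,a=ang(c,*q,.076);print(r,a,a%72)
s=dict(np.load("scene0.npz"))
def sc(x,y,z): e=ray(s,x/3.5+250-.4,y/3.5+140-.4,z)[:2]-C; return np.hypot(*e).round(4),(np.degrees(np.arctan2(e[1],e[0]))%360).round(1)
print("sleeve now",sc(269,198,.079),"sleeve s1",sc(314,193,.079))
for q in [(326,148),(487,230),(425,374),(200,362)]: r,a=sc(*q,.076); print("scene peg",r,a,a%72)
E
```

```text
0.1141 7.8 7.8
0.1125 295.0 7.0
0.1142 150.9 6.900000000000006
0.114 79.6 7.599999999999994
sleeve now (np.float64(0.0594), np.float64(184.9)) sleeve s1 (np.float64(0.0564), np.float64(154.8))
scene peg 0.1073 149.9 5.900000000000006
scene peg 0.1141 76.6 4.599999999999994
scene peg 0.1191 6.6 6.6
scene peg 0.1153 297.6 9.600000000000023
```

>>> apply_moves:
  deltas:
    - [-0.04, 0.001, 0, -0.14, -1]
    - [-0.04, 0.001, 0, -0.14, -1]
    - [-0.04, 0.001, 0, -0.14, -1]
    - [0, 0, 0, 0, -1]
    - [0.1, -0.1, 0, 0, -1]
    - [0.1, -0.1, 0, 0, -1]
    - [0, -0.1, -0.5, 0, -1]
    - [0, 0, -0.8, 0, -1]
    - [0, 0, -0.9, 0, -1]

```text
time_s: 7.42
eef_pos: [0.429, 0.0012, 0.1645]
ee_rot: [-3.14, -0.001, 2.232]
contact_force: [0.7, -0.1, 0.1]
finger_gap: 0.0001
gripper_force: 0.0
```

>>> apply_moves:
  deltas:
    - [-0.9, -0.5, -0.2, 0, -1]
    - [-0.9, -0.5, -0.2, 0, -1]
    - [-0.9, -0.5, -0.2, 0, -1]
    - [-0.9, 0, -0.2, 0, -1]
    - [-0.9, 0, 0, 0, -1]
    - [-0.9, 0, 0, 0, -1]
    - [0, 0, 0, 0, -1]

```text
time_s: 8.3
eef_pos: [0.5375, -0.2599, 0.2028]
ee_rot: [-3.141, 0.0, 2.23]
contact_force: [-0.4, 0.7, 0.3]
finger_gap: 0.0002
gripper_force: 0.0
```

```bash
python3 - <<'E'
from plant import imaging
import cv2,numpy as np
c=imaging.read_camera("top"); np.savez("top3.npz",**c); im=c["img"][130:265,230:400]
cv2.imwrite("pics/t3.png",cv2.resize(im,None,fx=4.4,fy=4.4,interpolation=cv2.INTER_CUBIC)[...,::-1])
E
```

```text
(no output)
```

View pics/t3.png

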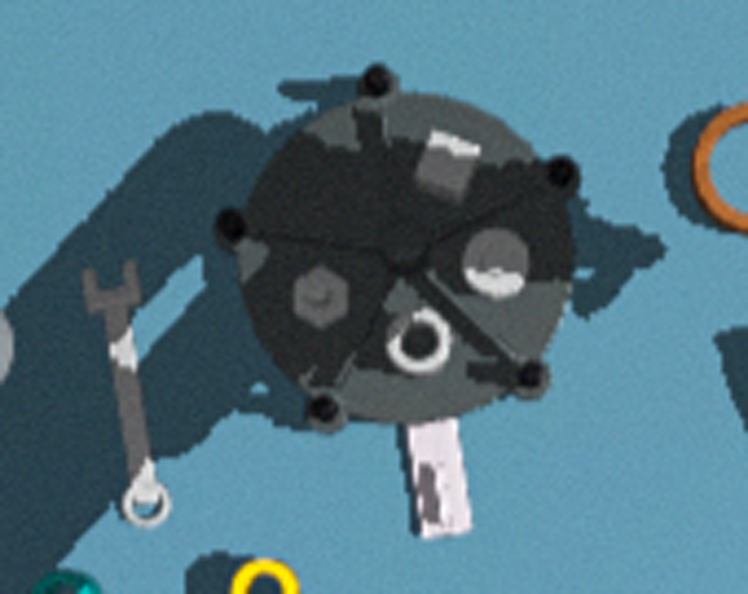

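The view is clear now: the sleeve's ring is at crop (419,342), the tongue runs from (432,424) to (445,535), and all five pegs can be seen.

```bash
python3 - <<'E'
from h import *
import cv2
c=dict(np.load("top3.npz"))
b=[]
P=np.array([f(c,*q,.076)[:2] for q in [(376,80),(562,174),(530,376),(323,410),(231,225)]])
C2=P.mean(0);print(C2)
d=P-C2;a=np.degrees(np.arctan2(d[:,1],d[:,0]));b=a%72;print(b.round(1),b.mean(),"bay",(b.mean()+180)%72)
im=c["img"];g=im.astype(int)
m=np.zeros(g.shape[:2],np.uint8);m[196:220,314:337]=(g[196:220,314:337].min(2)>115)
n,l,st,ce=cv2.connectedComponentsWithStats(m);k=1+st[1:,4].argmax();cn=max(cv2.findContours((l==k).astype(np.uint8),0,2)[0],key=len)
el=cv2.minEnclosingCircle(cn);print(st[k],el)
t=np.zeros(g.shape[:2],bool);t[224:256,318:342]=1;t&=g[...,0]>140
v,u=np.nonzero(t)
for CC in (C2,np.array([.5425,.0735])):
    for s in (el[0],(419.5/4.4+229.6,341.5/4.4+129.6)):
        e=ray(c,*s,.078)[:2]-CC;print("sleeve",np.hypot(*e).round(4),np.degrees(np.arctan2(e[1],e[0]))%360)
    p=np.array([ray(c,x,y,.018)[:2] for x,y in zip(u,v)])-CC
    th=np.degrees(np.arctan2(p[:,1],p[:,0]))%360;rr=np.hypot(*p.T)
    w=[(th[(rr>=q)&(rr<q+.01)].min()+th[(rr>=q)&(rr<q+.01)].max())/2 for q in np.arange(.12,.18,.01)];print("tongue",np.round(w,1))
q=np.array([f(c,*x,.018)[:2] for x in [(432,423.5),(445,535.5)]]);e=q[0]-q[1];print("tongue line dir",np.degrees(np.arctan2(-e[1],-e[0]))%360)
E
```

```text
[0.54020942 0.07411872]
[10.4  9.5 10.1 10.1 10. ] 10.019332506896461 bay 46.01933250689646
[318 200  15  15  92] ((324.9264831542969, 207.18382263183594), 7.477183818817139)
sleeve 0.0588 190.67356831588978
sleeve 0.0589 190.69874380540372
tongue [190.1 190.1 190.1 189.9 190.  190. ]
sleeve 0.0609 189.70270549023667
sleeve 0.061 189.72842003670524
tongue [189.6 189.8 189.7 189.7 189.6 189.6]
tongue line dir 187.65154237601007
```

The sleeve is at 189.7–190.7° and the pointer tongue at 189.7–190.1°, so they line up to within about 0.7°, or 1 mm at the sleeve. The arm is clear, so I'm handing in.

```bash
python3 -c "
from plant import r
print(r.close_job())"
```

```text
the job is handed in; nothing more can be done
None
```

I turned the carousel about 32° by pushing one rim peg, and the steel sleeve now stands in line with the pointer to within about 1°. The arm is clear, and I handed the job in at about 8.4 s of robot time; no verdict came back.

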